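# Unpin and open the hold-down bar of a board test fixture

### The arm

A 6-joint arm with a two-finger parallel gripper is mounted at the origin on a cart in front of the work surface, level with it; the furniture and walls round the work are solid. World frame = base frame: x ahead of the robot, y to its left, z up, the work surface at z = 0. Lengths are in m, angles in rad, forces in N, time in s.
With the tool pointing down it reaches from about 0.375 to 0.9 m from the base axis. Payload 3.1 kg.
Tool frame: the origin (TCP) lies on the centre line of the jaws, within the pads' length; the fingertips stand 8 mm ahead of it and the grasp point (between the pads) lies 11 mm behind it; z points along the fingers, y is the line along which they close (so a half turn about z gives the same grasp; the last joint's range is limited). The gripper opens to 87 mm and grips with 3 to 60 N. Pads are 19 mm wide; open, the fingers measure 117 mm over their backs; the gripper's body (75 mm by 190 mm) begins 51 mm behind the grasp point.
Start: joints at [-1.476, 0.527, 1.433, -0, 1.181, -0.178], TCP at [0.168, -0.602, 0.231] pointing down, gripper open.
Joint ranges: [-3.08, 3.08], [-0.75, 2.2], [0.22, 2.44], [-1.43, 4.57], [0, 2.65], [-2.85, 2.85]. Speed limits (rad/s): [2.79, 2.79, 3.14, 3.14, 3.14, 3.14].

### API

Orientations are given as a unit quaternion [x, y, z, w].
In Python, from rig import robot gives the robot as it stands. The module is installed in compiled form; this text tells all that it offers.
- The arm moves only by the tool send_rows, never from a script. Its argument "increments" is one flat list of numbers, 7 for each row, row after row: the turn, a rotation vector about the world's x, y, z in rad, then the shift along the world's x, y, z in cm, then the opening, from 0 (shut) to 1 (fully open). A call has 1 to 20 rows; each row shifts and turns the commanded pose from where the row before left it; what a row does not reach is not made up. A row lasts 1/12 s, in which the tool goes at most 41.7 mm and 7.16 degrees, less where a joint would pass 70% of its speed; a pose out of reach is approached as far as the arm can. A call is refused whole if a number of a shift passes 4.17 or a number of a turn 0.125, either way. A call with a gripper value outside its range is refused whole. The fingers move at their own pace and stop on an object; "newtons" is the grip in N (left out, the last holds). Time passes only in rows, so rows that do not move let the fingers close. It gives the time, the measured TCP pose, the force, the opening and the grip force at its end, in the units of the state.
- robot.get_obs(): the state, without advancing time (a new reading comes with each control period).
- robot.camera(name): name is "scene" or "top" or "wrist"; returns a dict with "image" (384x512x3 uint8, red, green, blue), "range_z" (384x512 float32, m along the optical axis (not along the pixel's ray), 0 where there is no reading), "fx", "fy", "cx", "cy" (pixels), "R" (3x3) and "t" (3): a world point X has camera coordinates R X + t. Camera axes: x right, y down, z forward; pixel columns grow to the right and rows downward; lengths in m; the calibration is good to about 2 mm. A picture is of the moment at which its call begins.
- robot.hand_in(): hands the job in; it is judged then, once.
The state is a dict: "time": time; "q": joint angles; "joint_velocities": joint speeds; "joint_torque": joint torques, N m; "position": TCP position; "tool_rot": TCP orientation; "ft_force": force on the tool from outside, world axes, zero at the start; "moment": the same for the moment, N m; "grip_width": finger opening in m; "grip_force": force on a finger pad.
Only numpy, scipy, OpenCV 4.12 (cv2) and the standard library are available. Lean on these libraries where they do the work, as an engineer would, in place of code of your own. Each camera call takes 0.05 s, during which the arm holds its last target. There are 200 camera calls.

### The job

Open the test fixture so that its board can be taken out: pull the looped spring clip sideways out of the cross-drilled pin, lay the clip down on the bench top beside the fixture without dropping it, then swing the hold-down bar up and right back until it rests on its rear stop. Leave the board where it lies in the fixture, do not disturb the loupe, the spanner and the loose adapter, and let go of everything at the end.

Things in the scene. Friction and masses are not known exactly. Their poses are not given: they have to be found in the camera images.
- fixture: test fixture (dark base, aluminium bar) that stands firm and does not move. Origin: on the bench under its middle; x runs along the hold-down bar from handle end (-x, near the robot) to hinge (+x), y left, z up. Base x -93 to 88 mm, 90 mm wide (52 mm wide at the pin end), top at z 16 mm. At x 12 mm a connector sticks out on each side to y +-58 mm, up to z 30 mm.
- pin_hole (a point): middle of the cross hole in the vertical steel pin (12 mm thick, at x -70, y 0 mm of the fixture, top 51 mm above the bench); 40 mm above the bench, just above the bar's top (39 mm). The hole runs along the fixture's y axis.
- clip: steel R-shaped spring clip of 3 mm wire, 78 x 20 mm, about 30 g. Origin: centre of its double round coil (20 mm outside, 6 mm high), the place to grip. x runs along the straight leg to its tip (68 mm), z square to the flat. At the start it lies level, coil hanging free on the fixture's -y side, 48 mm from the pin, 40 mm above the bench; its x is the fixture's +y. Lying flat on the bench: origin 3 mm up.
- clip_bow (a point): point on the clip's straight leg (4 mm to the -y side of the coil's centre) 48 mm from the coil, where the sprung leg bows round the pin; in the pin's hole at the start. To draw the clip pull its coil straight away from the pin (clip's -x = fixture's -y) with about 5 to 10 N; the sprung leg snaps over the pin and the tip is free after about 30 mm.
- hold_bar (a joint): angle of the hold-down bar, rad: 0 = down on the board; grows as the handle end rises about the hinge (axis along the fixture's y, at x 55, z 35 mm) and goes over to +x; 1.92 = resting on the rear stop, where its weight keeps it. Past about 1.7 it falls back by itself. It cannot rise while the clip is in the pin. Light: under 2 N at the handle.
- bar_handle (a point): middle of the bar's handle, a round steel cross-bar 11 mm thick, 38 mm long, parallel to the hinge axis; bar down: 50 mm above the bench, 159 mm to -x of the hinge axis and 15 mm above it. Held by its two ends it turns between the fingers as the bar swings. The bar's nose under it is 16 mm wide, the rest of the bar 32 mm.
- board: white circuit board 64 x 50 x 3 mm with copper strips, lying loose between locating dowels on the fixture's base under the bar. Origin: middle of its underside.
- loupe: black eye loupe, 42 mm wide, 34 mm high, standing to the left of the fixture. Origin: middle of its underside.
- spanner: steel open-ended spanner, 103 x 20 x 8 mm, lying to the left of the fixture. Origin: middle of its underside, y along it.
- spare_adapter: coaxial adapter with a black body, 38 x 14 x 12 mm, lying to the right of the fixture's hinge end. Origin: middle of its underside.
Things that resemble listed ones, but are neither listed nor needed, are in the scene too. Leave any orange or turquoise look-alike of the clip alone.

How it is judged:
On the way, in this order (a step that is already met when the one before it is completed fails the run):
1. the clip is drawn clear of the pin while the bar is still down (distance between clip_bow and pin_hole above 0.035 m and value of joint hold_bar below 0.15 rad), for 0.1 s.
2. the clip lies at rest on the bench top, let go (height (world z) of clip between -0.005 and 0.013 m and linear speed of clip below 0.03 m/s and contact force between the fingers and clip below 0.1 N), for 0.2 s.
At the end, for the whole second after the job is handed in: The bar rests back on its stop (joint over 1.8 of 1.92 rad) and is still; the clip lies at rest on the bench top (its coil's centre less than 13 mm above it), out of the pin and within 350 mm of the fixture's middle (value of joint hold_bar above 1.8 rad and velocity of joint hold_bar between -0.1 and 0.1 rad/s and height (world z) of clip between -0.005 and 0.013 m and linear speed of clip below 0.03 m/s and distance between clip_bow and pin_hole above 0.035 m and distance between clip and fixture below 0.35 m); the robot touches nothing.
It fails at once if the board is shifted by more than 8 mm (distance of board from where it was at the start of the episode above 0.008 m).
It fails at once if the loupe, spanner or loose adapter is shifted by more than 25 mm (distance of any of loupe, spanner, spare_adapter from where it was at the start of the episode above 0.025 m).
It fails at once if the clip is dropped from more than about 40 mm (linear speed of clip above 0.9 m/s and contact force between the fingers and clip below 0.05 N).
It also fails if it takes over 51 s, if anything falls off the work surface, if the arm or the gripper's body presses on something with over 40 N, if the wrist force passes 120 N, or if a joint passes its speed limit or range.

## Working session

There is one attempt and no reset: what is moved stays moved. The work goes in short steps, Python scripts to look and compute and a tool call to move; the robot and the scene stay as the last step left them, time stands still between calls to the robot, and variables do not carry over. Pictures are saved under pics/ and viewed, at most 10 in all, crops included, and the job is handed in when it is done.

Besides the shell and the picture viewer there is one more tool, called after "Request:" by a JSON object that holds its "fn" and its "kwargs", one argument or row to a line. send_rows: Moves the arm, as the interface text tells. Its arguments: {"type":"object","properties":{"increments":{"type":"array"},"newtons":{"type":"number"}},"required":["increments"]}

```bash
mkdir -p pics; cat > h.py <<'E'
import numpy as np, cv2
from rig import robot
def snap(name,fn,crop=None,s=1):
    c=robot.camera(name); np.savez('pics/'+fn+'.npz',**c)
    im=c['image'][:,:,::-1]
    if crop: x0,y0,x1,y1=crop; im=im[y0:y1,x0:x1]
    if s!=1: im=cv2.resize(im,None,fx=s,fy=s,interpolation=cv2.INTER_CUBIC)
    cv2.imwrite('pics/'+fn+'.png',im); return c
def ray(c,u,v,z=None):
    "pixel -> world, by depth or at height z"
    d=np.array([(u-c['cx'])/c['fx'],(v-c['cy'])/c['fy'],1]); R,t=c['R'],c['t']
    if z is None: return R.T@(d*c['range_z'][int(v),int(u)]-t)
    o=-R.T@t; w=R.T@d; return o+w*(z-o[2])/w[2]
E
python3 - <<'E'
from h import *
a=snap('top','top0',s=1.5); b=snap('scene','sc0',s=1.5)
print(robot.get_obs())
E
```

```text
{'time': 0.1, 'q': array([-1.47650013e+00,  5.28407965e-01,  1.43374080e+00,  7.02923172e-06,
        1.18141823e+00, -1.78492819e-01]), 'joint_velocities': array([ 5.34390365e-05, -2.28716365e-03, -4.24611094e-03,  1.63864970e-03,
        3.65645288e-04,  4.36545216e-04]), 'joint_torque': array([-7.51687712e-04, -4.40987670e+01, -1.77151126e+01,  6.35447516e-02,
        5.34311368e-02, -3.68717076e-05]), 'position': array([ 0.16836056, -0.60124003,  0.22965874]), 'tool_rot': array([ 9.90712379e-01,  1.35970610e-01,  4.47932385e-05, -9.86158402e-04]), 'ft_force': array([-0.27849138,  0.19266797, -0.96811607]), 'moment': array([-0.02250584, -0.00984009,  0.01190675]), 'grip_force': 0.0, 'grip_width': 0.08709777095364396}
```

View pics/top0.png

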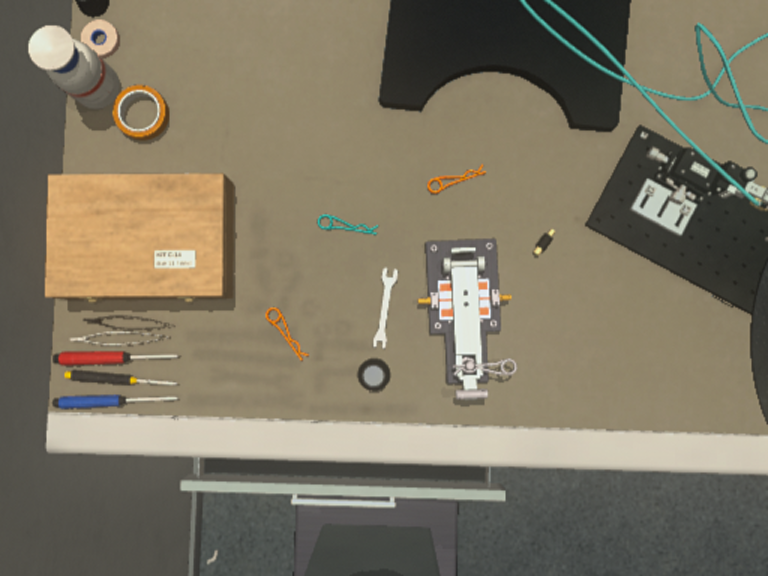

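View pics/sc0.png

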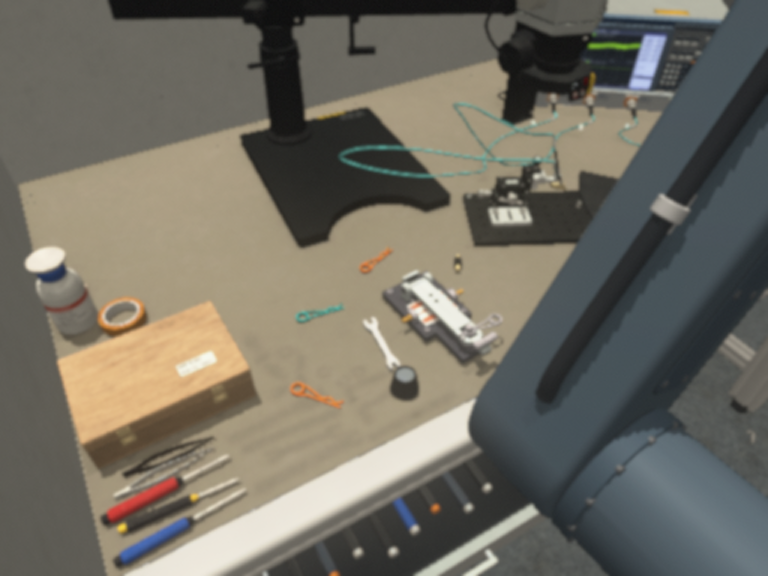

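The steel clip is the one in the pin, with its coil at (508,367) in the top view. Possible mix-ups are the orange clips at (270,315) and (435,185) and the turquoise one at (325,222). The fixture runs up the image, with its hinge at (464,262) and handle at (471,394).

```bash
python3 - <<'E'
from h import *
np.set_printoptions(precision=4,suppress=True)
c=dict(np.load('pics/top0.npz'))
print(-c['R'].T@c['t'])
for n,u,v,z in [('coil',507,367,.04),('handle',471,394,.055),('pin',470,367,.051),('hinge',464,262,None),('hingeL',446,263,.04),('hingeR',483,263,.04),('connL',424,300,.025),('connR',506,297,.025),('bFL',425,241,.016),('bFR',495,239,.016),('adap',543,243,.006),('spT',390,272,.004),('spB',380,343,.004),('loupe',374,375,.034),('edge',470,420,0),('disc',760,370,None),('stand',490,60,None)]:
    print(n,ray(c,u/1.5,v/1.5,z),ray(c,u/1.5,v/1.5)[2])
im=c['image'][:,:,::-1][150:275,265:360]
cv2.imwrite('pics/c1.png',cv2.resize(im,None,fx=4.5,fy=4.5,interpolation=cv2.INTER_CUBIC))
rz=c['range_z'];H=-c['R'].T@c['t']
# tall stuff within the work area
print(rz.min(),rz[rz>0].min())
E
```

```text
[ 0.523  -0.0197  0.9158]
coil [ 0.4891 -0.1642  0.04  ] -0.0003749105959522177
handle [ 0.4562 -0.1193  0.055 ] 0.056811658979963056
pin [ 0.4882 -0.1178  0.051 ] 0.04901443837117954
hinge [ 0.6164 -0.1089  0.0386] 0.03861697329126507
hingeL [ 0.6143 -0.0866  0.04  ] 0.042308878472370436
hingeR [ 0.6157 -0.1322  0.04  ] 0.04091321481235834
connL [ 0.5687 -0.0615  0.025 ] 0.030165992394373533
connR [ 0.5755 -0.1637  0.025 ] 0.02503938512275763
bFL [ 0.6441 -0.0612  0.016 ] 0.0007659907950827268
bFR [ 0.6492 -0.1498  0.016 ] 0.014613522714482161
adap [ 0.6473 -0.2128  0.006 ] 0.013499000840899939
spT [ 0.6044 -0.0179  0.004 ] -0.0004867044667479015
spB [ 0.5133 -0.0079  0.004 ] 1.9363112853184226e-05
loupe [ 0.4742 -0.0021  0.034 ] 0.03225357137827667
edge [ 0.4191 -0.1251  0.    ] -0.0012333638599300865
disc [ 0.4944 -0.4765  0.0314] 0.03140618252235285
stand [ 0.8778 -0.1376  0.0246] 0.024617833682878208
0.0 0.75845003
```

View pics/c1.png

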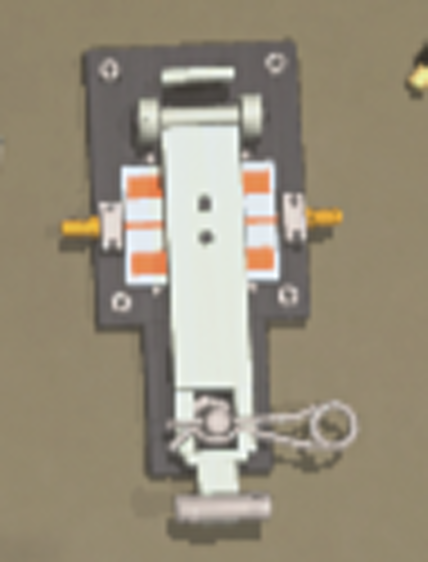

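The crop confirms it: the steel clip's coil is at (333,424) in the crop, hanging right of the pin, with its leg through the pin. Fixture yaw is about +0.065 rad and the coil is near (0.490, -0.166). I'll move above it.

Request:
{"fn": "send_rows", "kwargs": {
  "increments": [0,0,0.076,1.8,2.42,-0.6,0.6,0,0,0.076,1.8,2.42,-0.6,0.6,0,0,0.076,1.8,2.42,-0.6,0.6,0,0,0.076,1.8,2.42,-0.6,0.6,0,0,0.076,1.8,2.42,-0.6,0.6,0,0,0.076,1.8,2.42,-0.6,0.6,0,0,0.076,1.8,2.42,-0.6,0.6,0,0,0.076,1.8,2.42,-0.6,0.6,0,0,0.076,1.8,2.42,-0.6,0.6,0,0,0.076,1.8,2.42,-0.6,0.6,0,0,0.076,1.8,2.42,-0.6,0.6,0,0,0.076,1.8,2.42,-0.6,0.6,0,0,0.076,1.8,2.42,-0.6,0.6,0,0,0.076,1.8,2.42,-0.6,0.6,0,0,0.076,1.8,2.42,-0.6,0.6,0,0,0.076,1.8,2.42,-0.6,0.6,0,0,0.076,1.8,2.42,-0.6,0.6,0,0,0.071,1.8,2.42,-0.6,0.6,0,0,0,0,0,0,0.5,0,0,0,0,0,0,0.5]
}}

```text
time: 1.77
position: [0.4926, -0.1648, 0.1219]
tool_rot: [0.683, 0.731, -0.0, -0.001]
ft_force: [0.2, 0.5, 0.3]
grip_width: 0.0465
grip_force: 0.0
```

```bash
python3 - <<'E'
from h import *
np.set_printoptions(precision=4,suppress=True)
c=snap('wrist','w1',s=1.5); o=robot.get_obs(); print(o['position'],o['tool_rot'],o['q'],o['grip_width'],o['ft_force'])
print(-c['R'].T@c['t'],c['R'])
E
```

```text
[ 0.4922 -0.1659  0.1222] [ 0.6834  0.73   -0.0003 -0.0004] [-0.5402  0.5507  1.795  -0.0006  0.7968 -0.6057] 0.04546728499574693 [ 0.399   0.0783 -0.4029]
[ 0.4884 -0.0977  0.2771] [[ 0.9977  0.0672 -0.0013]
 [ 0.0655 -0.9665  0.2484]
 [ 0.0154 -0.2479 -0.9687]]
```

View pics/w1.png

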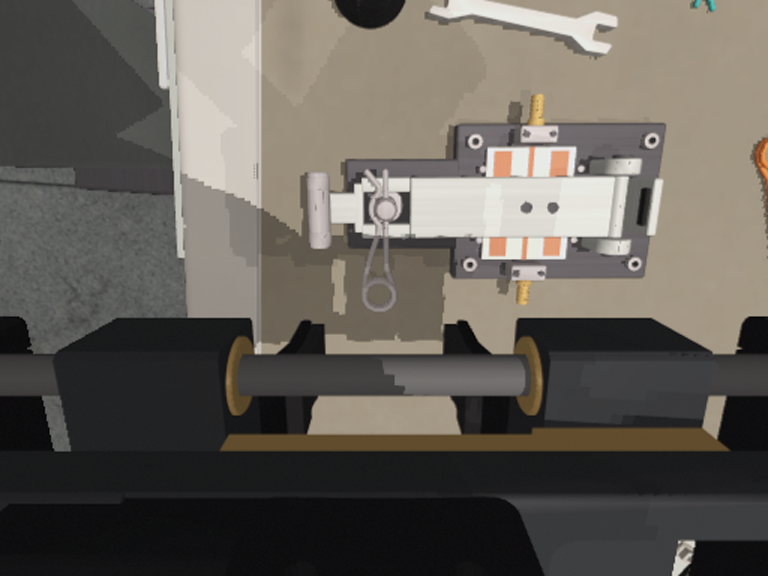

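The wrist view shows the steel clip's coil at (378,295), the pin at (385,208), the handle at (319,210), and the hinge knobs at (620,167) and (612,246).

```bash
python3 - <<'E'
from h import *
np.set_printoptions(precision=4,suppress=True)
c=dict(np.load('pics/w1.npz'))
for n,u,v,z in [('coil',378,295,.043),('pin',385,208,.051),('handle',319,210,.0555),('h1',318,175,.0555),('h2',319,246,.0555),('hinge1',620,167,.04),('hinge2',612,246,.04)]:
    print(n,ray(c,u/1.5,v/1.5,z),ray(c,u/1.5,v/1.5)[2])
E
```

```text
coil [ 0.4896 -0.1649  0.043 ] 0.001727537281841452
pin [ 0.4901 -0.1164  0.051 ] 0.052155136724536456
handle [ 0.4573 -0.1193  0.0555] 0.05626936388562755
h1 [ 0.4563 -0.1023  0.0555] 0.0566417727401359
h2 [ 0.4578 -0.1375  0.0555] 0.05700948164885701
hinge1 [ 0.6111 -0.088   0.04  ] 0.04431110831621071
hinge2 [ 0.6151 -0.1295  0.04  ] 0.04379982067906553
```

Request:
{"fn": "send_rows", "kwargs": {
  "increments": [0,0,0,-0.2,0.05,-1.3,0.5,0,0,0,0,0,-1.3,0.5,0,0,0,0,0,-1.3,0.5,0,0,0,0,0,-1.3,0.5,0,0,0,0,0,-1.3,0.5,0,0,0,0,0,-0.7,0.5,0,0,0,0,0,-0.7,0.5,0,0,0,0,0,0,0.5,0,0,0,0,0,0,0.15,0,0,0,0,0,0,0.15,0,0,0,0,0,0,0.15,0,0,0,0,0,0,0.15,0,0,0,0,0,0,0.15,0,0,0,0,0,0,0.15,0,0,0,0,0,0,0.15,0,0,0,0,0,0,0.15],
  "newtons": 35
}}

```text
time: 3.15
position: [0.4906, -0.1658, 0.0437]
tool_rot: [0.684, 0.73, 0.0, 0.0]
ft_force: [0.3, -0.4, 0.7]
grip_width: 0.0178
grip_force: 35.0
```

```bash
python3 - <<'E'
from h import *
print(robot.get_obs())
E
```

```text
{'time': 3.15, 'q': array([-5.41949417e-01,  6.90552647e-01,  1.84031933e+00, -2.11537835e-05,
        6.10230635e-01, -6.07028771e-01]), 'joint_velocities': array([-0.00264209,  0.00160695, -0.00032959,  0.00137494, -0.00060803,
        0.00081649]), 'joint_torque': array([ 1.04875385e-01, -4.02556407e+01, -7.05157891e+00,  4.59783676e-02,
        1.16701496e-01, -3.76930884e-04]), 'position': array([ 0.49059884, -0.16581902,  0.04369789]), 'tool_rot': array([6.83721150e-01, 7.29743331e-01, 4.53659876e-05, 2.40861071e-04]), 'ft_force': array([ 0.25092935, -0.4272566 ,  0.71387651]), 'moment': array([-0.03016471, -0.09646323, -0.03997649]), 'grip_force': 35.00059060334024, 'grip_width': 0.017802193779671335}
```

Request:
{"fn": "send_rows", "kwargs": {
  "increments": [0,0,0,0.02,-0.3,0,0.15,0,0,0,0.02,-0.3,0,0.15,0,0,0,0.02,-0.3,0,0.15,0,0,0,0.02,-0.3,0,0.15,0,0,0,0.02,-0.3,0,0.15,0,0,0,0.02,-0.3,0,0.15,0,0,0,0.02,-0.3,0,0.15,0,0,0,0.02,-0.3,0,0.15,0,0,0,0.02,-0.3,0,0.15,0,0,0,0.02,-0.3,0,0.15,0,0,0,0.02,-0.3,0,0.15,0,0,0,0.02,-0.3,0,0.15,0,0,0,0.03,-0.5,0,0.15,0,0,0,0.03,-0.5,0,0.15,0,0,0,0.03,-0.5,0,0.15,0,0,0,0.03,-0.5,0,0.15,0,0,0,0,-0.5,0,0.15,0,0,0,0,0,0,0.15]
}}

```text
time: 4.65
position: [0.4944, -0.2282, 0.0436]
tool_rot: [0.684, 0.729, -0.0, 0.001]
ft_force: [0.5, 0.1, -0.1]
grip_width: 0.0182
grip_force: 35.0
```

```bash
python3 - <<'E'
from h import *
c=snap('wrist','w2',s=1.5); o=robot.get_obs(); print(o['position'],o['grip_width'],o['grip_force'],o['ft_force'])
E
```

```text
[ 0.49416357 -0.22749252  0.04357324] 0.017335577721064227 34.99983874011832 [ 0.27555727 -0.40619113 -0.78761856]
```

View pics/w2.png

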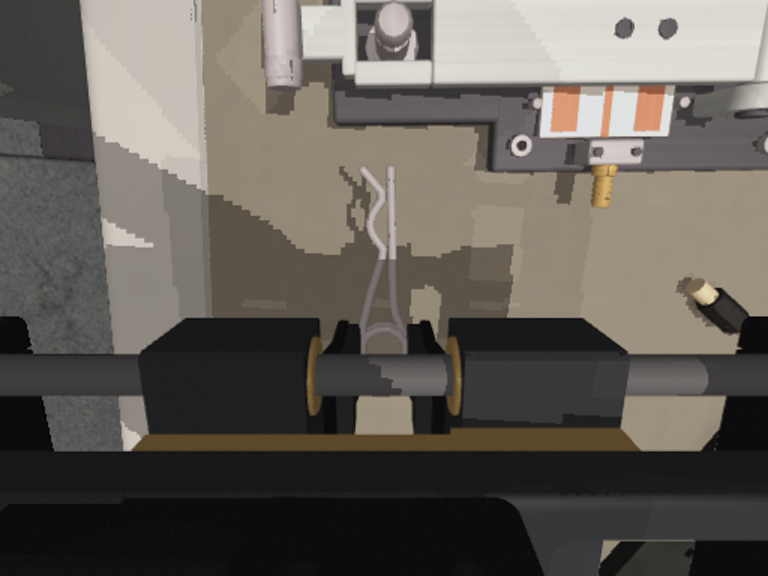

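The clip is free: its tips are at (365,168) and (390,168), clear of the pin at (393,25), and it hangs level with the coil in the fingers. Now I'll lay it down.

Request:
{"fn": "send_rows", "kwargs": {
  "increments": [0,0,0,0,-1,0,0.15,0,0,0,0,-1,0,0.15,0,0,0,0,-1,-0.5,0.15,0,0,0,0,0,-0.5,0.15,0,0,0,0,0,-0.5,0.15,0,0,0,0,0,-0.5,0.15,0,0,0,0,0,-0.4,0.15,0,0,0,0,0,-0.3,0.15,0,0,0,0,0,-0.3,0.15,0,0,0,0,0,-0.2,0.15,0,0,0,0,0,-0.15,0.15,0,0,0,0,0,0,0.15,0,0,0,0,0,0,0.15]
}}

```text
time: 5.78
position: [0.4941, -0.2567, 0.0101]
tool_rot: [0.684, 0.73, 0.0, 0.0]
ft_force: [-0.4, -0.1, -1.1]
grip_width: 0.0178
grip_force: 35.0
```

Request:
{"fn": "send_rows", "kwargs": {
  "increments": [0,0,0,0,0,0,0.3,0,0,0,0,0,0,0.4,0,0,0,0,0,0,0.5,0,0,0,0,0,0,0.5,0,0,0,0,0,0,0.5,0,0,0,0,0,0.5,0.5,0,0,0,0,0,1,0.5,0,0,0,0,0,2,0.5,0,0,0,0,0,3,0.5,0,0,0,0,0,3,0.5,0,0,0,0,0,3,0.5,0,0,0,0,0,1.5,0.5,0,0,0,0,0,0,0.5]
}}

```text
time: 6.87
position: [0.4963, -0.2584, 0.1549]
tool_rot: [0.684, 0.73, 0.0, 0.005]
ft_force: [0.9, 1.0, -1.2]
grip_width: 0.044
grip_force: 0.0
```

```bash
python3 - <<'E'
from h import *
c=snap('wrist','w3',s=1.5); o=robot.get_obs(); print(o['position'],o['grip_width'],o['grip_force'],o['ft_force'])
E
```

```text
[ 0.49513432 -0.25756967  0.15274564] 0.04342306073497775 0.0 [ 0.0516115  -1.45231896 -0.10208243]
```

View pics/w3.png

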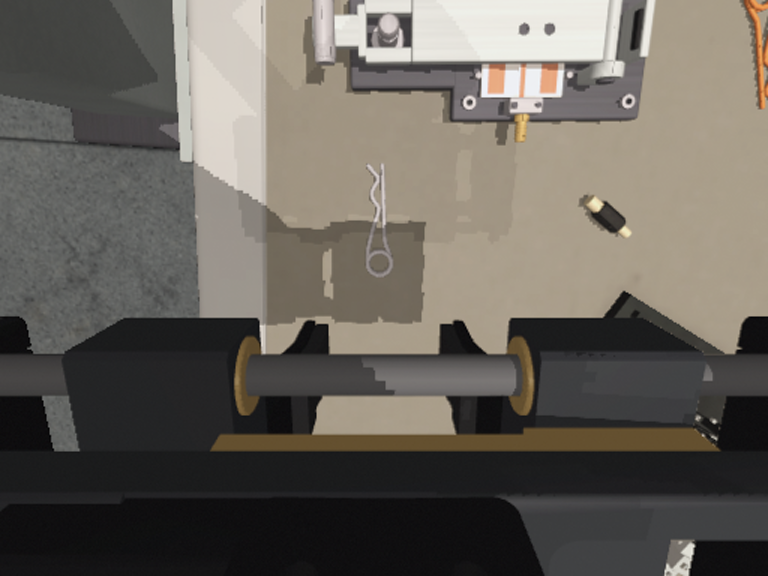

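The clip lies flat on the bench, coil at (378,262) and tip at (382,168), clear of the fixture. Next is the handle, with the gripper turned -90°.

Request:
{"fn": "send_rows", "kwargs": {
  "increments": [0,0,-0.112,-0.28,0.99,0,0.75,0,0,-0.112,-0.28,0.99,0,0.75,0,0,-0.112,-0.28,0.99,0,0.75,0,0,-0.112,-0.28,0.99,0,0.75,0,0,-0.112,-0.28,0.99,0,0.75,0,0,-0.112,-0.28,0.99,0,0.75,0,0,-0.112,-0.28,0.99,0,0.75,0,0,-0.112,-0.28,0.99,0,0.75,0,0,-0.112,-0.28,0.99,0,0.75,0,0,-0.112,-0.28,0.99,0,0.75,0,0,-0.112,-0.28,0.99,0,0.75,0,0,-0.112,-0.28,0.99,0,0.75,0,0,-0.112,-0.28,0.99,0,0.75,0,0,-0.112,-0.28,0.99,0,0.75,0,0,0,0,0,-1,0.75,0,0,0,0,0,-2,0.75,0,0,0,0,0,-1,0.75,0,0,0,0,0,0,0.75,0,0,0,0,0,0,0.75]
}}

```text
time: 8.5
position: [0.4537, -0.1176, 0.1089]
tool_rot: [0.999, 0.034, -0.002, -0.001]
ft_force: [-1.0, 0.2, -0.2]
grip_width: 0.0652
grip_force: 0.0
```

```bash
python3 - <<'E'
from h import *
c=snap('wrist','w4',s=1.5); o=robot.get_obs(); print(o['position'],o['tool_rot'],o['q'],o['grip_width'],o['ft_force'])
E
```

```text
[ 0.45434334 -0.11795203  0.10957916] [ 9.99426969e-01  3.38375569e-02 -7.48786093e-04 -4.39765562e-04] [-4.92738703e-01  5.27891287e-01  1.92612299e+00  1.21506288e-05
  6.89315112e-01  1.01036018e+00] 0.0654914013705042 [-0.54378802  0.27657177 -0.14599789]
```

View pics/w4.png

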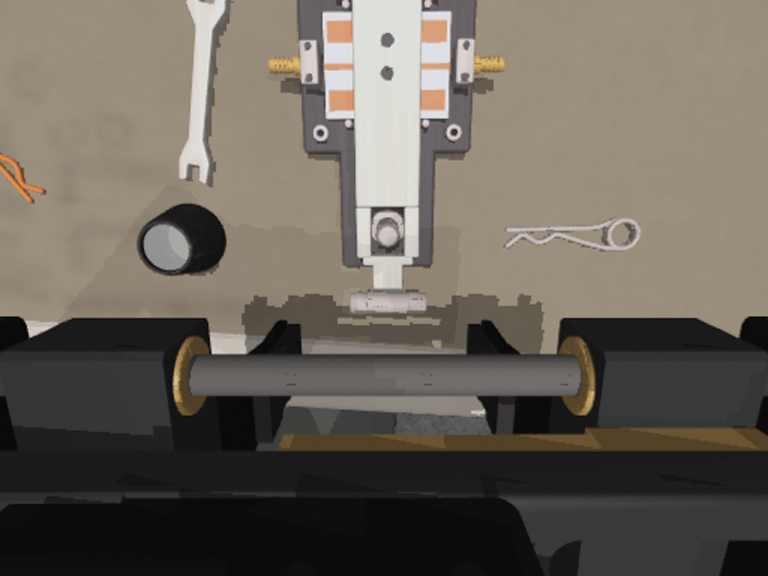

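The handle at (388,302) is centred between the open fingers at (285,340) and (483,340), and the clip lies undisturbed at right. I'll descend and grip the handle ends.

Request:
{"fn": "send_rows", "kwargs": {
  "increments": [0,0,0,0.2,-0.1,-1.5,0.75,0,0,0,0,0,-1.5,0.75,0,0,0,0,0,-1.5,0.75,0,0,0,0,0,-1,0.75,0,0,0,0,0,-0.8,0.75,0,0,0,0,0,-0.7,0.75,0,0,0,0,0,0,0.75,0,0,0,0,0,0,0.35,0,0,0,0,0,0,0.35,0,0,0,0,0,0,0.35,0,0,0,0,0,0,0.35,0,0,0,0,0,0,0.35,0,0,0,0,0,0,0.35,0,0,0,0,0,0,0.35],
  "newtons": 15
}}

```text
time: 9.72
position: [0.457, -0.1192, 0.0404]
tool_rot: [0.999, 0.034, 0.0, 0.0]
ft_force: [0.5, 0.5, 1.8]
grip_width: 0.0376
grip_force: 15.0
```

```bash
python3 - <<'E'
from h import *
np.set_printoptions(precision=2,suppress=True)
o=robot.get_obs(); print(o['position'],o['grip_width'],o['ft_force'])
# waypoints: displacement of handle from start in world cm, per 0.1 rad, yaw .065
th=np.arange(0,1.86,.1); f=lambda t:np.array([-15.9*np.cos(t)+1.5*np.sin(t),15.9*np.sin(t)+1.5*np.cos(t)])
p=np.array([f(t) for t in th]); d=np.diff(p,axis=0)
for t,(a,b) in zip(th[1:],d): print(round(t,2),round(a*np.cos(.065),2),round(a*np.sin(.065),2),round(b,2))
E
```

```text
[ 0.46 -0.12  0.04] 0.0375933984088523 [0.5  0.45 1.78]
0.1 0.23 0.01 1.58
0.2 0.38 0.03 1.55
0.3 0.54 0.03 1.5
0.4 0.68 0.04 1.44
0.5 0.82 0.05 1.37
0.6 0.96 0.06 1.28
0.7 1.08 0.07 1.17
0.8 1.19 0.08 1.06
0.9 1.29 0.08 0.94
1.0 1.38 0.09 0.8
1.1 1.45 0.09 0.66
1.2 1.51 0.1 0.51
1.3 1.55 0.1 0.36
1.4 1.58 0.1 0.2
1.5 1.59 0.1 0.04
1.6 1.59 0.1 -0.12
1.7 1.57 0.1 -0.28
1.8 1.53 0.1 -0.43
```

Request:
{"fn": "send_rows", "kwargs": {
  "increments": [0,0,0,0.11,0.01,0.79,0.35,0,0,0,0.12,0,0.79,0.35,0,0,0,0.19,0.01,0.78,0.35,0,0,0,0.19,0.02,0.77,0.35,0,0,0,0.27,0.01,0.75,0.35,0,0,0,0.27,0.02,0.75,0.35,0,0,0,0.34,0.02,0.72,0.35,0,0,0,0.34,0.02,0.72,0.35,0,0,0,0.41,0.02,0.69,0.35,0,0,0,0.41,0.03,0.68,0.35,0,0,0,0.48,0.03,0.64,0.35,0,0,0,0.48,0.03,0.64,0.35,0,0,0,0.54,0.03,0.59,0.35,0,0,0,0.54,0.04,0.58,0.35,0,0,0,0.6,0.04,0.53,0.35,0,0,0,0.59,0.04,0.53,0.35]
}}

```text
time: 11.05
position: [0.5155, -0.115, 0.15]
tool_rot: [0.999, 0.034, -0.001, -0.0]
ft_force: [-0.5, 2.1, -1.1]
grip_width: 0.0374
grip_force: 15.0
```

Request:
{"fn": "send_rows", "kwargs": {
  "increments": [0,0,0,0.65,0.04,0.47,0.35,0,0,0,0.64,0.04,0.47,0.35,0,0,0,0.69,0.04,0.4,0.35,0,0,0,0.69,0.05,0.4,0.35,0,0,0,0.73,0.04,0.33,0.35,0,0,0,0.72,0.05,0.33,0.35,0,0,0,0.76,0.05,0.26,0.35,0,0,0,0.75,0.05,0.25,0.35,0,0,0,0.78,0.05,0.18,0.35,0,0,0,0.77,0.05,0.18,0.35,0,0,0,0.79,0.05,0.1,0.35,0,0,0,0.79,0.05,0.1,0.35,0,0,0,0.8,0.05,0.02,0.35,0,0,0,0.79,0.05,0.02,0.35,0,0,0,0.8,0.05,-0.06,0.35,0,0,0,0.79,0.05,-0.06,0.35,0,0,0,0.79,0.05,-0.14,0.35,0,0,0,0.78,0.05,-0.14,0.35,0,0,0,0.77,0.05,-0.21,0.35,0,0,0,0.76,0.05,-0.22,0.35]
}}

```text
time: 12.72
position: [0.6679, -0.104, 0.1765]
tool_rot: [0.999, 0.034, 0.001, -0.001]
ft_force: [-0.9, 6.4, 1.2]
grip_width: 0.0376
grip_force: 15.0
```

```bash
python3 - <<'E'
from h import *
c=snap('top','t5',(250,100,400,300),3); o=robot.get_obs(); print(o['position'],o['grip_width'],o['grip_force'],o['ft_force'],o['q'])
E
```

```text
[ 0.66935218 -0.10386318  0.17606892] 0.03758333203803677 14.99947845004499 [1.41674948 6.96870646 1.66590326] [-0.32039088  0.65549784  1.34466851  0.00454077  1.13827668  1.180779  ]
```

View pics/t5.png

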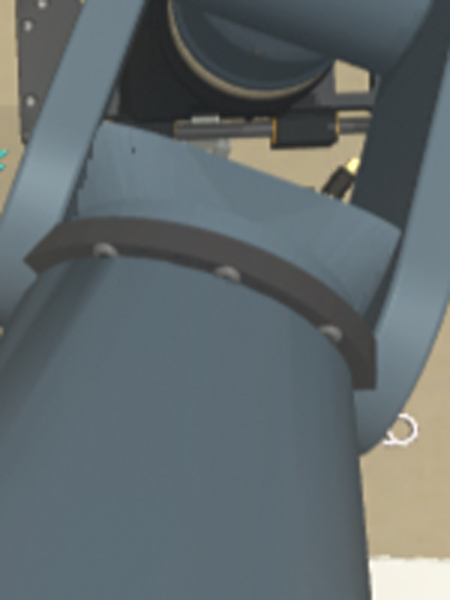

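The arm hides the bar, but the handle is still gripped (37.6 mm) at about 1.8 rad. I'll go slightly further, release and rise.

Request:
{"fn": "send_rows", "kwargs": {
  "increments": [0,0,0,0.5,0.12,-0.18,0.35,0,0,0,0.5,0.12,-0.19,0.35,0,0,0,0.2,0.03,-0.08,0.35,0,0,0,0,0,0,0.35,0,0,0,0,0,0,0.5,0,0,0,0,0,0,0.6,0,0,0,0,0,0,0.7,0,0,0,0,0,0,0.7,0,0,0,0,0,0,0.7,0,0,0,0,0,0.5,0.7,0,0,0,0,0,1,0.7,0,0,0,0,0,2,0.7,0,0,0,0,0,2,0.7,0,0,0,0,0,2,0.7]
}}

```text
time: 13.93
position: [0.6781, -0.1033, 0.2486]
tool_rot: [0.999, 0.034, 0.0, 0.0]
ft_force: [-0.6, -0.3, 0.4]
grip_width: 0.061
grip_force: 0.0
```

Back off up and toward the robot to look.

Request:
{"fn": "send_rows", "kwargs": {
  "increments": [0,0,0,-1,0,1,0.7,0,0,0,-2,0,1,0.7,0,0,0,-2,-0.5,1,0.7,0,0,0,-2.5,-1,0.5,0.7,0,0,0,-2.5,-2,0,0.7,0,0,0,-2.5,-2,0,0.7,0,0,0,-2.5,-2,0,0.7,0,0,0,-1.5,-2.5,0,0.7,0,0,0,-1,-2.5,0,0.7,0,0,0,0,-2.5,0,0.7,0,0,0,0,-2.5,0,0.7,0,0,0,0,-2.5,0,0.7,0,0,0,0,-2,0,0.7,0,0,0,0,0,0,0.7,0,0,0,0,0,0,0.7]
}}

```text
time: 15.18
position: [0.5021, -0.3235, 0.2819]
tool_rot: [0.999, 0.033, -0.0, -0.0]
ft_force: [0.1, 0.5, 0.6]
grip_width: 0.0608
grip_force: 0.0
```

```bash
python3 - <<'E'
from h import *
a=snap('wrist','w6')['image'];b=snap('top','t6')['image']; s=snap('scene','s6')['image']
f=lambda i,sz:cv2.resize(i,sz,interpolation=cv2.INTER_CUBIC)
cv2.imwrite('pics/m6.png',np.hstack([f(b[100:300,200:400],(400,400)),f(s[150:270,230:350],(400,400))])[:,:,::-1])
o=robot.get_obs(); print(o['position'],o['ft_force'],o['joint_velocities'])
E
```

```text
[ 0.50258248 -0.32163066  0.28187208] [-0.36708081 -0.8648426   0.24787313] [ 0.00796548 -0.00049747 -0.00315913 -0.00294244 -0.00111609 -0.00148733]
```

View pics/m6.png

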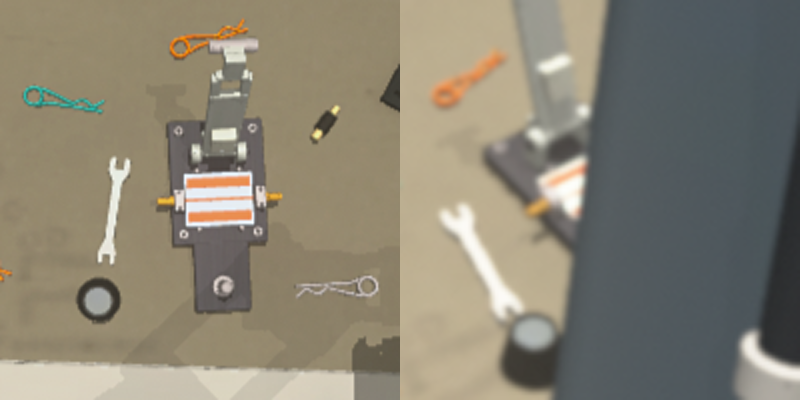

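The bar is swung back (handle at (233,45) in the left half), the board is in place, the clip is on the bench at (365,287), and the other items are undisturbed. One check of the handle's position, then hand in.

```bash
python3 - <<'E'
from h import *
c=dict(np.load('pics/t6.npz'))
p=ray(c,316.5,122.5); print(p)
print('expected dx,z at 1.92: +.068,.179 from hinge x .615; 1.8: .051,.186')
if p[0]>.672: print(robot.hand_in())
E
```

```text
[ 0.68237522 -0.10323029  0.18552119]
expected dx,z at 1.92: +.068,.179 from hinge x .615; 1.8: .051,.186
the job is handed in; nothing more can be done
None
```

I finished the job and handed it in at about 15 s: the clip is out of the pin and flat on the bench, and the bar is back at about its rear stop (judged from the handle's position). The board and the other items look undisturbed in the last pictures, and the gripper is clear of everything. The hand-in call didn't return a result.

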